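Close the loaded heel mould

TASK

Two identical hinged aluminium moulds stand open on the shoemaker's bench, and only one has a black rubber heel pad lying in its cavity. Lower the lid of that mould until it is fully shut over the pad, without slamming it. Leave the empty mould's lid open, just as it is.

Things in the scene. Friction and masses are not known exactly. Their poses are not given: they have to be found in the camera images.
- mould_loaded: Mould holding the pad, fixed: block 130 (x) x 110 (y) x 45 mm high, cavity 102 x 82, 31 deep, on a steel riser block 4 to 60 mm high, 150 x 150. Origin: centre of the block's underside (top of riser). Lid hinge line: parallel to block y at x = -65, z = 45.5 mm, the side nearer the robot; +x points away from the robot (yaw within 0.5 rad): push the lid's outer face away and down to shut it.
- lid_loaded (a joint): Lid hinge, rad: 0 shut and level, positive open (0.9 to 1.25 at start). Flat plate, 130 mm hinge to free edge, 110 wide, 12 thick, underside on the hinge line; 3 mm screw heads near the hinge; tongue 36 wide, 10 thick, juts 31 mm from mid free edge. Shut, its outer face is 57.5 mm above the block underside. 0.5 kg; stiff hinge (0.55 N m) stays where left, no fall or spring-back.
- heel_pad: Black rubber heel pad, D-shaped, 76 mm long, 66 mm wide, 12 mm thick, lying flat and loose on the floor of the loaded mould's cavity, 14 mm above the block's underside. Origin: centre of its underside. The lid closes without touching it.
- lid_empty_edge (a point): Middle of the free edge of the empty mould's lid, on its outer face. That mould is the same, fixed and open, but empty, on a riser of its own height; the point's x axis runs in the lid's plane from hinge to free edge (130 mm), z is the lid's outward normal.
Not all that is in view belongs to the job. Leave any purple or yellow look-alike of the heel_pad alone.

How it is judged:
At the end, for the whole second after the job is handed in: The loaded mould's lid is shut (hinge below 0.08 rad, under about 10 mm of gap at its free edge) and at rest, the heel pad still lies in its cavity (within 30 mm of the middle, not lifted by 15 mm), and the empty mould's lid is within 20 mm of where it stood (value of joint lid_loaded below 0.08 rad and velocity of joint lid_loaded between -0.05 and 0.05 rad/s and horizontal distance between heel_pad and mould_loaded below 0.03 m and z of heel_pad in the frame of mould_loaded below 0.03 m and distance of lid_empty_edge from where it was at the start of the episode below 0.02 m); the robot touches nothing.
It fails at once if the loaded mould's lid is slammed (swings shut faster than 4 rad/s, about 0.5 m/s at its free edge) (velocity of joint lid_loaded below -4 rad/s).
It fails at once if the empty mould's lid is moved by more than 20 mm (distance of lid_empty_edge from where it was at the start of the episode above 0.02 m).
It also fails if it takes over 29 s, if anything falls off the work surface, if the arm or the gripper's body presses on something with over 40 N, if the wrist force passes 120 N, or if a joint passes its speed limit or range.

ROBOT

A 6-joint arm with a two-finger parallel gripper is mounted at the origin on the work surface. World frame = base frame: x ahead of the robot, y to its left, z up, the work surface at z = 0. Lengths are in m, angles in rad, forces in N, time in s.
With the tool pointing down it reaches from about 0.25 to 0.725 m from the base axis. Payload 4 kg.
Tool frame: the origin (TCP) lies midway between the tips of the shut fingers; the grasp point (between the pads) lies 19 mm behind it; z points along the fingers, y is the line along which they close (so a half turn about z gives the same grasp; the last joint's range is limited). The gripper opens to 85 mm and grips with 20 to 120 N. Pads are 22 mm wide; open, the fingers measure 114 mm over their backs; the gripper's body (76 mm by 85 mm) begins 54 mm behind the grasp point. The pads swing forward as they close: fully open they stand 13 mm farther back than shut.
Start: joints at [-1.133, 0.241, 0.005, 1.335, 0, 1.571], TCP at [0.212, -0.453, 0.231] pointing down, gripper open.
Joint ranges: [-2.72, 2.72], [-1.05, 1.87], [-1.09, 1.28], [-1.99, 2.15], [-1.42, 1.44], [-3.14, 3.14]. Speed limits (rad/s): [2.79, 2.79, 3.14, 3.14, 3.14, 3.14].

INTERFACE

Orientations are given as a unit quaternion [x, y, z, w].
In Python, from workcell import get_obs, camera, job_done, silhouettes gives the robot as it stands. The module is installed in compiled form; this text tells all that it offers.
- The arm moves only by the tool drive_tool, never from a script. Its argument "increments" is a list of rows, each a list of 3 entries, a list of its own where there are three numbers: the shift along the world's x, y, z in mm, then the turn, a rotation vector about the world's x, y, z in degrees, then the opening, from 0 (shut) to 1 (fully open). A call has 1 to 8 rows; each row shifts and turns the commanded pose from where the row before left it; what a row does not reach is not made up. A row lasts 1/12 s, in which the tool goes at most 41.7 mm and 7.16 degrees, less where a joint would pass 70% of its speed; a pose out of reach is approached as far as the arm can. A call is refused whole if a number of a shift passes 41.7 or a number of a turn 7.16, either way. A call with a gripper value outside its range is refused whole. The fingers move at their own pace and stop on an object; the grip force is fixed at half the most. Time passes only in rows, so rows that do not move let the fingers close. It gives the time, the measured TCP pose, the force, the opening and the grip force at its end, in the units of the state.
- get_obs(): the state, without advancing time (a new reading comes with each control period).
- camera(name): name is "side" or "top" or "wrist"; returns a dict with "image" (420x560x3 uint8, red, green, blue), "K" (3x3 intrinsics, pixels), "k1" (the pictures are not rectified: a ray, as slopes to the right and down, at radius r is drawn at 1 + k1 r^2 times it, then the intrinsics apply), "view" (4x4, takes a point from world to camera coordinates). Camera axes: x right, y down, z forward; pixel columns grow to the right and rows downward; lengths in m; the calibration is good to about 2 mm. A picture is of the moment at which its call begins. There is no depth.
- job_done(): hands the job in; it is judged then, once.
Trained networks look in a picture, given as the dict that the camera call returned (one of the last four; its "shot" number tells which), for a name from the list of things; names that differ only in an ending like _2 or _b are one class to them, and where a whole thing is asked for, a point or a joint stands for the part that bears it (a point fixed in the world has none). Each returns a list of dicts, best first, with "conf" (0 to 1); they miss things now and then, are a little off and sometimes report something else, mostly with a low value. They report only what shows in the picture. A call takes as long as a camera call. They do not tell look-alikes from the thing itself.
- silhouettes(query, picture): "region" (420x560 bool, what is visible of it) and "bbox" ([left, top, right, bottom] in pixels, round what is visible of it).
The state is a dict: "clock": time; "joint_pos": joint angles; "joint_vel": joint speeds; "tau": joint torques, N m; "eef_pos": TCP position; "tool_rot": TCP orientation; "ft_force": force on the tool from outside, world axes, zero at the start; "ft_torque": the same for the moment, N m; "grip_width": finger opening in m; "grasp_force": force on a finger pad.
Only numpy, scipy, OpenCV 4.12 (cv2) and the standard library are available. Lean on these libraries where they do the work, as an engineer would, in place of code of your own. Each camera call takes 0.05 s, during which the arm holds its last target. There are 200 camera calls.

## Working session

There is one attempt and no reset: what is moved stays moved. The work goes in short steps, Python scripts to look and compute and a tool call to move; the robot and the scene stay as the last step left them, time stands still between calls to the robot, and variables do not carry over. Pictures are saved under pics/ and viewed, at most 10 in all, crops included, and the job is handed in when it is done.

Besides the shell and the picture viewer there is one more tool, called after "Request:" in YAML: its name, and indented under it one key for each argument. drive_tool: Moves the arm, as the interface text tells. Its arguments: {"type":"object","properties":{"increments":{"type":"array"}},"required":["increments"]}

```bash
mkdir -p pics; cat > h.py <<'E'
import numpy as np, cv2
from workcell import get_obs, camera, job_done, silhouettes
def save(p,n): cv2.imwrite('pics/'+n, cv2.cvtColor(p['image'],cv2.COLOR_RGB2BGR))
def ray(p,uv):
    K=p['K'];a=(np.array(uv,float)-K[:2,2])/[K[0,0],K[1,1]]
    s=a.copy()
    for _ in range(20): s=a/(1+p['k1']*(s@s))
    R=p['view'][:3,:3];t=p['view'][:3,3]
    d=R.T@np.array([s[0],s[1],1]);return -R.T@t,d/np.linalg.norm(d)
def proj(p,X):
    c=p['view'][:3,:3]@np.array(X)+p['view'][:3,3];s=c[:2]/c[2]
    s=s*(1+p['k1']*(s@s));return p['K'][:2,:2]@s+p['K'][:2,2]
def atz(p,uv,z):
    o,d=ray(p,uv);return o+d*(z-o[2])/d[2]
E
python3 - <<'E'
from h import *
import pickle
P={}
for n in ['top','side']:
    p=camera(n);P[n]=p;save(p,n+'.png')
    for q in ['mould_loaded','lid_loaded','heel_pad','lid_empty_edge']:
        for s in silhouettes(q,p): print(n,q,round(s['conf'],2),s['bbox'],s['region'].sum())
    print(np.round(p['view'],3).tolist())
pickle.dump(P,open('P.pkl','wb'))
E
```

```text
top mould_loaded 0.68 [110.6, 149.9, 198.9, 224.7] 4758
top lid_loaded 0.59 [109.3, 174.0, 182.7, 223.8] 2477
top heel_pad 0.97 [107.5, 239.8, 144.4, 275.5] 953
top heel_pad 0.84 [215.7, 171.4, 252.2, 208.9] 897
top heel_pad 0.61 [147.3, 165.5, 176.3, 189.5] 372
top heel_pad 0.56 [180.2, 244.8, 218.6, 275.8] 878
top lid_empty_edge 0.72 [328.0, 165.6, 382.9, 223.1] 2096
[[-0.009, -1.0, 0.001, -0.032], [-0.998, 0.009, -0.057, 0.495], [0.057, -0.002, -0.998, 0.977], [0.0, 0.0, 0.0, 1.0]]
side mould_loaded 0.76 [199.1, 252.3, 275.7, 361.7] 4828
side lid_loaded 0.89 [231.1, 251.0, 275.0, 332.7] 1889
side heel_pad 0.96 [290.3, 353.1, 329.4, 389.9] 1067
side heel_pad 0.95 [304.4, 291.3, 336.6, 320.5] 824
side heel_pad 0.64 [222.4, 303.2, 257.0, 328.4] 734
side heel_pad 0.58 [255.8, 255.4, 277.2, 276.9] 208
side lid_empty_edge 0.83 [269.8, 138.5, 305.4, 194.4] 575
[[-0.985, -0.174, 0.016, 0.497], [-0.127, 0.653, -0.746, 0.17], [0.12, -0.737, -0.665, 1.215], [0.0, 0.0, 0.0, 1.0]]
```

View pics/top.png

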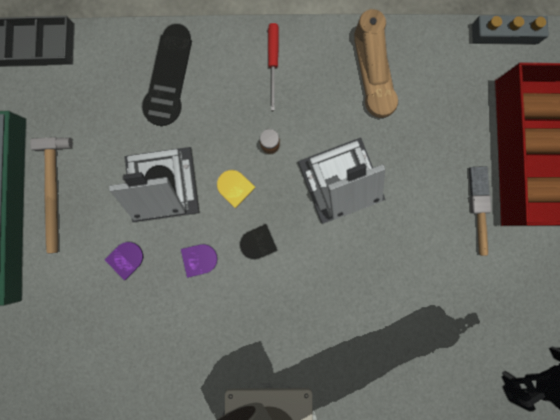

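View pics/side.png

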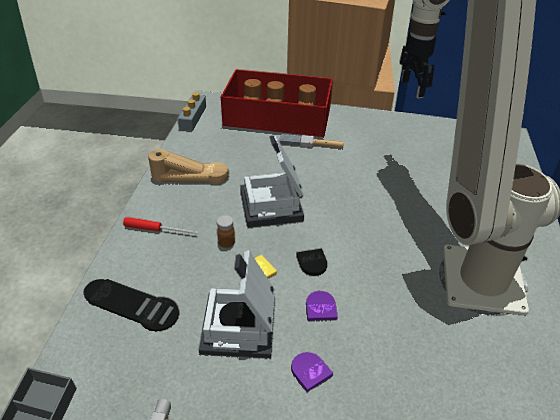

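The top view shows two open moulds. The left one (centre about 160,185) has a dark D in its cavity at (160,175), also visible in the side view at (235,315). The right one (345,180) has a bright, empty cavity. Pad candidates in the top view are in the left cavity (160,175), black on the bench (258,241), yellow (235,187), and purple (124,260) and (199,260). I choose the mould at (160,185) and will check it in a close crop.

```bash
python3 - <<'E'
import pickle,cv2,numpy as np
P=pickle.load(open('P.pkl','rb'))
f=lambda n,x,y,w,h,s:cv2.resize(P[n]['image'][y:y+h,x:x+w],(w*s,h*s),interpolation=cv2.INTER_CUBIC)
a=f('top',100,140,110,100,4); b=f('side',190,235,100,130,4)
im=np.zeros((520,840,3),np.uint8); im[:400,:440]=a; im[:520,440:]=b
cv2.imwrite('pics/crop.png',im[:,:,::-1])
for n in P: print(n,P[n]['K'].tolist(),P[n]['k1'])
E
```

```text
top [[446.56812944609624, 0.0, 282.86526295620797], [0.0, 446.56812944609624, 207.12197795407837], [0.0, 0.0, 1.0]] -0.04308981697096488
side [[516.1366279772168, 0.0, 278.79544018428993], [0.0, 516.1366279772168, 209.1065428979447], [0.0, 0.0, 1.0]] -0.16227349628043425
```

```bash
python3 -c "
import cv2;i=cv2.imread('pics/crop.png');cv2.imwrite('pics/crop2.png',i[:,:800])"
```

```text
(no output)
```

View pics/crop2.png

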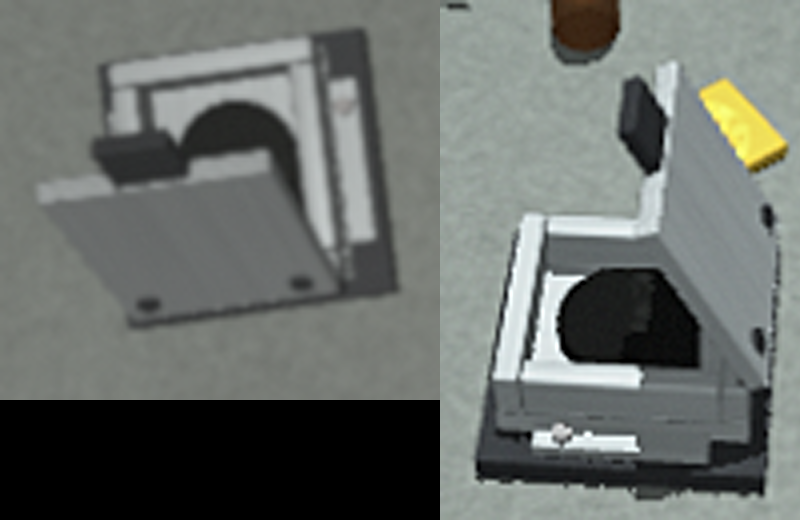

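Confirmed: the left mould holds the black pad. Next I fit its pose, riser height and lid angle from corners in both views. In the crop's top part, the lid's free outer edge runs (40,205)–(268,172), the hinge edge (131,320)–(341,290), and the far rim (108,68)–(310,40).

```bash
cat > fit.py <<'E'
from h import *
import pickle
from scipy.optimize import least_squares
P=pickle.load(open('P.pkl','rb'))
T=lambda x,y:(x/4+100,y/4+140); S=lambda x,y:((x-440)/4+190,y/4+235)
# (view, kind, local, pix): lid local=(along,y,normal)
C=[('top','l',(130,55,12),T(40,205)),('top','l',(130,-55,12),T(268,172)),('top','l',(130,55,0),T(38,188)),('top','l',(130,-55,0),T(270,151)),
('top','l',(0,55,12),T(131,320)),('top','l',(0,-55,12),T(341,290)),
('top','b',(65,55,45),T(108,68)),('top','b',(65,-55,45),T(310,40)),
('side','l',(130,-55,12),S(679,66)),('side','l',(130,55,12),S(662,235)),('side','l',(130,-55,0),S(658,63)),('side','l',(130,55,0),S(640,232)),
('side','l',(0,55,12),S(768,387)),
('side','b',(65,-55,45),S(527,213)),('side','b',(65,55,45),S(497,380)),('side','r',(75,75,0),S(478,480)),('side','r',(-75,75,0),S(765,493)),('top','r',(75,-75,1),T(362,30)),('top','r',(-75,-75,1),T(398,290))]
def W(q,kind,l):
    x,y,z,yaw,th=q; l=np.array(l)/1000
    if kind=='l':
        a,b,n=l; l=np.array([-.065+a*np.cos(th)-n*np.sin(th),b,.0455+a*np.sin(th)+n*np.cos(th)])
    if kind=='r': l=np.array([l[0],l[1],-z if l[2]==0 else 0])
    c,s=np.cos(yaw),np.sin(yaw)
    return np.array([x+c*l[0]-s*l[1],y+s*l[0]+c*l[1],z+l[2]])
f=lambda q:np.concatenate([proj(P[v],W(q,k,l))-p for v,k,l,p in C])
if __name__=='__main__':
    r=least_squares(f,[.5,.25,.03,0,1.07],loss='soft_l1')
    print(np.round(r.x,4)); print(np.round(f(r.x).reshape(-1,2),1).tolist())
    q=r.x; np.save('q.npy',q)
    for th in [q[4],.5,0]:
        qq=q.copy();qq[4]=th
        print(round(th,2),[np.round(W(qq,'l',l),3).tolist() for l in [(0,0,12),(100,0,12),(130,0,12),(161,0,12)]])
    print(get_obs()['tool_rot'])
E
python3 fit.py
```

```text
[0.5489 0.2349 0.0114 0.1265 1.1601]
[[-0.8, -0.5], [0.5, -0.3], [-0.0, -1.9], [-0.1, -0.6], [0.8, 0.2], [-0.4, 0.7], [-0.1, -1.8], [-0.1, -1.8], [1.5, -1.0], [0.5, -0.1], [1.3, 1.1], [0.2, 1.9], [1.6, 0.7], [-0.2, -0.1], [-0.3, 0.1], [0.7, -1.6], [1.1, -0.7], [-0.1, -1.1], [-0.9, -0.0]]
1.16 [[0.474, 0.225, 0.062], [0.513, 0.23, 0.153], [0.525, 0.232, 0.181], [0.537, 0.233, 0.209]]
0.5 [[0.479, 0.226, 0.067], [0.566, 0.237, 0.115], [0.592, 0.24, 0.13], [0.619, 0.244, 0.145]]
0 [[0.484, 0.227, 0.069], [0.584, 0.239, 0.069], [0.613, 0.243, 0.069], [0.644, 0.247, 0.069]]
[ 9.76135290e-01  2.17163286e-01 -2.43820974e-05 -4.08948382e-05]
```

Request:
drive_tool:
  increments:
    - [[13,34,0],[0,0,4.5],0]
    - [[13,34,0],[0,0,4.5],0]
    - [[13,34,0],[0,0,4.5],0]
    - [[13,34,0],[0,0,4.5],0]
    - [[13,34,0],[0,0,4.5],0]
    - [[13,34,0],[0,0,4.5],0]
    - [[13,34,0],[0,0,4.5],0]
    - [[13,34,0],[0,0,4.5],0]

```text
clock: 1.17
eef_pos: [0.3162, -0.1793, 0.2316]
tool_rot: [0.86, 0.51, 0.0, 0.0]
ft_force: [1.7, -0.4, -0.2]
grip_width: -0.0001
grasp_force: 0.0
```

Request:
drive_tool:
  increments:
    - [[13,34,0],[0,0,4.5],0]
    - [[13,34,0],[0,0,4.5],0]
    - [[13,34,0],[0,0,4.5],0]
    - [[13,34,0],[0,0,4.5],0]
    - [[13,34,0],[0,0,4.5],0]
    - [[13,34,0],[0,0,4.5],0]
    - [[13,34,0],[0,0,4.5],0]
    - [[13,34,0],[0,0,4.5],0]

```text
clock: 1.83
eef_pos: [0.4203, 0.0931, 0.2316]
tool_rot: [0.66, 0.751, 0.0, 0.0]
ft_force: [0.2, -0.9, 0.3]
grip_width: 0.0002
grasp_force: 0.0
```

```bash
python3 - <<'E'
from h import *
o=get_obs();print(o['clock'],o['eef_pos'],o['tool_rot'],o['joint_pos'],o['ft_force'])
p=camera('wrist');save(p,'w1.png')
from fit import W
q=np.load('q.npy')
for l in [(130,55,12),(130,-55,12),(0,55,12),(0,-55,12)]: print(proj(p,W(q,'l',l)))
E
```

```text
1.8333 [0.42028456 0.09311659 0.23156553] [6.60431333e-01 7.50886328e-01 2.82105546e-04 3.11727566e-04] [ 2.18154138e-01  1.02250152e-01 -1.63191008e-01  1.30453175e+00
 -1.70338509e-04  1.66094032e+00] [ 0.21354795 -0.92782417  0.33142739]
[504.08447233 -83.22731992]
[470.10798098 125.94161108]
[354.31719558  -2.65627446]
[346.57875835 121.92416708]
```

View pics/w1.png

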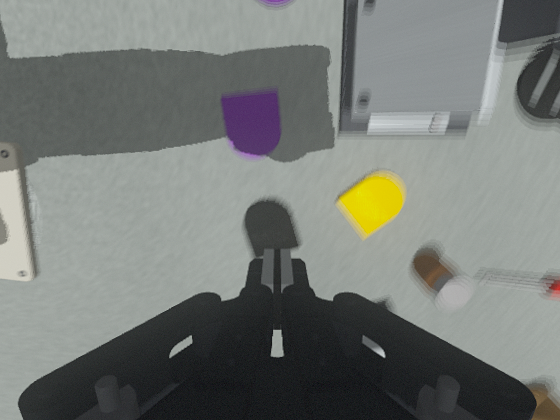

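The wrist view is motion-blurred. It shows the lid's lower right corner near (480,130), against a predicted (470,126), so the fit holds. I'm going behind the lid and computing the arc.

Request:
drive_tool:
  increments:
    - [[14,33,-18],[0,0,1],0]
    - [[14,33,-18],[0,0,0],0]
    - [[14,33,-18],[0,0,0],0]
    - [[13,33,-19],[0,0,0],0]
    - [[0,0,0],[0,0,0],0]

```text
clock: 2.3
eef_pos: [0.4749, 0.2273, 0.1534]
tool_rot: [0.654, 0.757, -0.002, -0.002]
ft_force: [-0.1, -0.5, -0.2]
grip_width: 0.0001
grasp_force: 0.0
```

```bash
python3 - <<'E'
from h import *
from fit import W
q=np.load('q.npy');o=get_obs();print(o['eef_pos'],o['ft_force'])
prev=None;w=.011;u=np.array([np.cos(q[3]),np.sin(q[3]),0])
for th in np.r_[q[4],np.arange(1.1,-.01,-.1)]:
    qq=q.copy();qq[4]=th
    t=(W(qq,'l',(105,0,12))-w*u)*1000
    print(round(th,2),np.round(t,1),None if prev is None else np.round(t-prev,1));prev=t
E
```

```text
[0.47493967 0.22727538 0.1533697 ] [-0.12584237 -0.46296547 -0.16328384]
1.16 [504.2 229.2 157.9] None
1.1 [510.2 230.  155.9] [ 6.   0.8 -2. ]
1.0 [519.8 231.2 151.7] [ 9.6  1.2 -4.2]
0.9 [529.  232.4 146.6] [ 9.2  1.2 -5.1]
0.8 [537.6 233.5 140.6] [ 8.6  1.1 -6. ]
0.7 [545.5 234.5 133.7] [ 8.   1.  -6.9]
0.6 [552.8 235.4 126.1] [ 7.2  0.9 -7.6]
0.5 [559.3 236.2 117.7] [ 6.5  0.8 -8.3]
0.4 [564.9 237.  108.8] [ 5.6  0.7 -8.9]
0.3 [569.5 237.6  99.4] [ 4.7  0.6 -9.4]
0.2 [573.3 238.   89.5] [ 3.7  0.5 -9.9]
0.1 [576.  238.4  79.3] [  2.7   0.3 -10.2]
-0.0 [577.7 238.6  68.9] [  1.7   0.2 -10.4]
```

Request:
drive_tool:
  increments:
    - [[10,1,0],[0,0,0],0]
    - [[10,1,0],[0,0,0],0]
    - [[5,1,0],[0,0,0],0]
    - [[4,0.5,0],[0,0,0],0]
    - [[3,0.5,-1],[0,0,0],0]
    - [[3,0.5,-1],[0,0,0],0]
    - [[5,0.5,-2],[0,0,0],0]
    - [[5,0.5,-2],[0,0,0],0]

```text
clock: 2.97
eef_pos: [0.5196, 0.2284, 0.1525]
tool_rot: [0.656, 0.755, -0.0, -0.0]
ft_force: [-2.3, -1.2, 1.8]
grip_width: 0.0003
grasp_force: 1.9
```

Request:
drive_tool:
  increments:
    - [[4.6,0.6,-2.5],[0,0,0],0]
    - [[4.6,0.6,-2.5],[0,0,0],0]
    - [[4.3,0.6,-3],[0,0,0],0]
    - [[4.3,0.6,-3],[0,0,0],0]
    - [[4,0.5,-3.5],[0,0,0],0]
    - [[4,0.5,-3.5],[0,0,0],0]
    - [[3.6,0.5,-3.8],[0,0,0],0]
    - [[3.6,0.5,-3.8],[0,0,0],0]

```text
clock: 3.63
eef_pos: [0.554, 0.2332, 0.1266]
tool_rot: [0.656, 0.755, 0.001, 0.0]
ft_force: [0.2, -0.9, 3.5]
grip_width: 0.0
grasp_force: 1.5
```

```bash
python3 - <<'E'
from h import *
print(get_obs()['eef_pos'],get_obs()['ft_force'])
p=camera('side');save(p,'s2.png')
cv2.imwrite('pics/s2c.png',cv2.resize(p['image'][150:390,150:400,::-1],(750,600)[:2] if 0 else (600,576)))
E
```

```text
[0.55402634 0.23318769 0.12662742] [ 0.20028935 -0.89598191  3.48248383]
```

View pics/s2c.png

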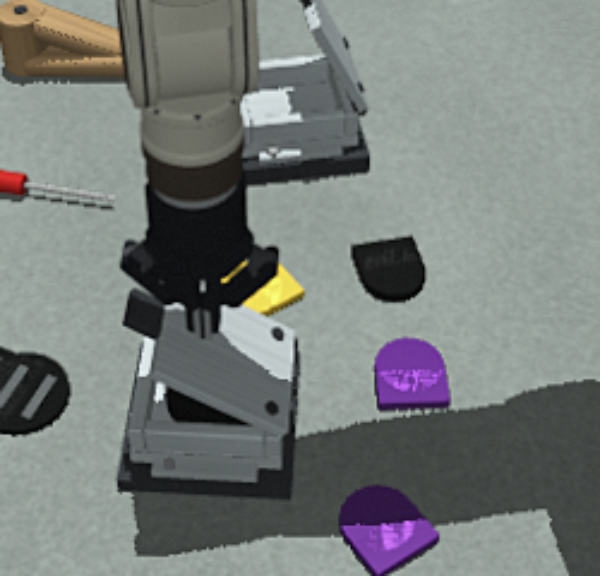

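The crop shows the lid about half closed, with the fingertips at (203,325) on its outer face. The empty mould (305,110) is untouched, so I continue.

Request:
drive_tool:
  increments:
    - [[3.2,0.4,-4.2],[0,0,0],0]
    - [[3.2,0.4,-4.2],[0,0,0],0]
    - [[2.8,0.4,-4.5],[0,0,0],0]
    - [[2.8,0.4,-4.5],[0,0,0],0]
    - [[2.3,0.3,-4.7],[0,0,0],0]
    - [[2.3,0.3,-4.7],[0,0,0],0]
    - [[1.8,0.2,-5],[0,0,0],0]
    - [[1.8,0.2,-5],[0,0,0],0]

```text
clock: 4.35
eef_pos: [0.5736, 0.2358, 0.0894]
tool_rot: [0.655, 0.755, 0.0, 0.0]
ft_force: [0.6, -0.1, 2.5]
grip_width: -0.0002
grasp_force: 1.1
```

Request:
drive_tool:
  increments:
    - [[1.3,0.2,-4],[0,0,0],0]
    - [[1.3,0.2,-4],[0,0,0],0]
    - [[0.5,0,-3],[0,0,0],0]
    - [[0.5,0,-3],[0,0,0],0]
    - [[0,0,-2],[0,0,0],0]
    - [[0,0,-1.5],[0,0,0],0]
    - [[0,0,-1],[0,0,0],0]
    - [[0,0,0],[0,0,0],0]

```text
clock: 5.02
eef_pos: [0.5769, 0.2362, 0.0733]
tool_rot: [0.655, 0.755, 0.001, 0.0]
ft_force: [-2.2, -0.8, 8.8]
grip_width: -0.0001
grasp_force: 4.9
```

Request:
drive_tool:
  increments:
    - [[0,0,-0.7],[0,0,0],0]
    - [[0,0,-0.7],[0,0,0],0]
    - [[0,0,0],[0,0,0],0]

```text
clock: 5.27
eef_pos: [0.5769, 0.2362, 0.0732]
tool_rot: [0.655, 0.755, 0.001, 0.0]
ft_force: [-3.9, -2.4, 16.9]
grip_width: -0.0003
grasp_force: 8.0
```

It is on a hard stop: z is steady while the force rises. I retract and check.

Request:
drive_tool:
  increments:
    - [[0,0,5],[0,0,0],0]
    - [[0,0,15],[0,0,0],0]
    - [[0,0,35],[0,0,0],0]
    - [[-10,-30,25],[0,0,0],0]
    - [[-15,-35,10],[0,0,0],0]
    - [[-15,-35,0],[0,0,0],0]
    - [[-15,-35,0],[0,0,0],0]
    - [[0,0,0],[0,0,0],0]

```text
clock: 5.93
eef_pos: [0.5175, 0.0958, 0.1595]
tool_rot: [0.658, 0.753, -0.003, -0.001]
ft_force: [-0.6, 0.2, 0.2]
grip_width: -0.0001
grasp_force: 0.0
```

```bash
python3 - <<'E'
from h import *
print(get_obs()['eef_pos'],get_obs()['ft_force'])
p=camera('side');t=camera('top')
a=cv2.resize(p['image'][235:365,190:290],(400,520),interpolation=cv2.INTER_CUBIC)
b=cv2.resize(t['image'][140:240,110:210],(400,400),interpolation=cv2.INTER_CUBIC)
im=np.zeros((520,800,3),np.uint8);im[:,:400]=a;im[:400,400:]=b
cv2.imwrite('pics/end.png',im[:,:,::-1])
E
```

```text
[0.51749479 0.09575866 0.15952716] [-0.61113007  0.19548454  0.16998539]
```

View pics/end.png

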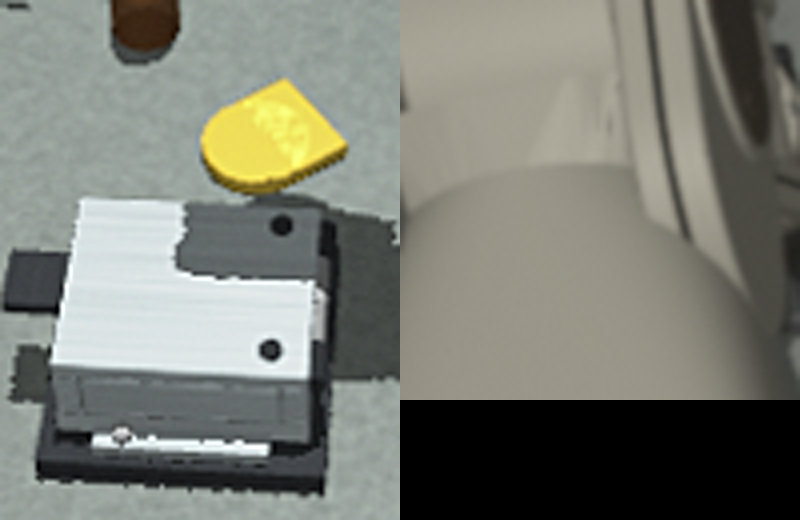

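The side crop shows the lid lying flush on the block, with its near edge running (55,365)–(310,378) and no gap. The robot is clear of everything, so I hand in.

```bash
python3 -c "
from workcell import job_done;print(job_done())"
```

```text
the job is handed in; nothing more can be done
None
```

I pushed the loaded mould's lid gently down to its hard stop over the pad, left the empty mould untouched, and handed the job in with the arm clear; no verdict came back.

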